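Put away the shut clamps, leave the open ones

TASK

Tidy the finishing bench: take the three hand clamps whose jaws are latched shut and lay each one flat inside the caddy tray of the same colour as its handles, either way round. The two clamps latched open are set for the next glue-up: leave them where they lie, and do not disturb the jar or the tin.

Things in the scene. Friction and masses are not known exactly. Their poses are not given: they have to be found in the camera images.
- red_shut_mid (a point): Rigid red-handled ratchet hand clamp latched SHUT, lying flat: orange jaw pads meet (+x end), handles close together (-x end). 116 mm long, 44 wide, 0.15 kg. Black block hub amid it: 36 along x, 30 along y (flat sides, grasp across y), 36 high; handles and jaws only 22 high. This point: centre of the hub, 18 mm above the underside; z up.
- blue_shut_mid (a point): Rigid blue-handled ratchet hand clamp latched SHUT, lying flat: orange jaw pads meet (+x end), handles close together (-x end). 116 mm long, 44 wide, 0.15 kg. Black block hub amid it: 36 along x, 30 along y (flat sides, grasp across y), 36 high; handles and jaws only 22 high. This point: centre of the hub, 18 mm above the underside; z up.
- yellow_shut_mid (a point): Rigid yellow-handled ratchet hand clamp latched SHUT, lying flat: orange jaw pads meet (+x end), handles close together (-x end). 116 mm long, 44 wide, 0.15 kg. Black block hub amid it: 36 along x, 30 along y (flat sides, grasp across y), 36 high; handles and jaws only 22 high. This point: centre of the hub, 18 mm above the underside; z up.
- red_open_mid (a point): Look-alike: red-handled ratchet hand clamp latched OPEN: same length and hub, but a 46 mm gap between the orange jaw pads (+x end) and handles spread to 95 mm (-x end). Stays where it lies. This point: centre of the hub, 18 mm above the underside; z up.
- blue_open_mid (a point): Look-alike: blue-handled ratchet hand clamp latched OPEN: same length and hub, but a 46 mm gap between the orange jaw pads (+x end) and handles spread to 95 mm (-x end). Stays where it lies. This point: centre of the hub, 18 mm above the underside; z up.
- red_tray: The red tray, one of three fixed side by side (90 mm apart along y) in a low plywood caddy. Outside 160 mm along x, 88 along y, 18 high; walls and floor 4 thick (inside 152 x 80). Origin: centre of its underside, 8 mm above the bench; inner floor 4 mm and rim 18 mm above the origin; z up. The caddy's own rim is lower (24 mm above the bench).
- blue_tray: The blue tray, one of three fixed side by side (90 mm apart along y) in a low plywood caddy. Outside 160 mm along x, 88 along y, 18 high; walls and floor 4 thick (inside 152 x 80). Origin: centre of its underside, 8 mm above the bench; inner floor 4 mm and rim 18 mm above the origin; z up. The caddy's own rim is lower (24 mm above the bench).
- yellow_tray: The yellow tray, one of three fixed side by side (90 mm apart along y) in a low plywood caddy. Outside 160 mm along x, 88 along y, 18 high; walls and floor 4 thick (inside 152 x 80). Origin: centre of its underside, 8 mm above the bench; inner floor 4 mm and rim 18 mm above the origin; z up. The caddy's own rim is lower (24 mm above the bench).
- jar_mid (a point): Closed amber glass jar with a brass lid standing on the bench to one side, 72 mm across, 100 mm high; point at mid-height. Bystander: leave it alone.
- can_mid (a point): Tin of finish with a yellow label standing on the bench to one side, 80 mm across, 120 mm high; point at mid-height. Bystander: leave it alone.
Mind the look-alikes: they are no part of the job. Leave any purple look-alike of the part that bears red_shut_mid alone. Leave any white look-alike of the part that bears yellow_shut_mid alone.

How it is judged:
At the end, for the whole second after the job is handed in: Each shut clamp lies flat on the floor of the tray of its own colour (hub centre within 30 mm along and 25 mm across the tray's centre, tilt under 0.12 rad, hub centre 16 to 28 mm above the tray's origin), released and at rest; open clamps, jar and tin within 15 mm of where they started (x of red_shut_mid in the frame of red_tray between -0.03 and 0.03 m and y of red_shut_mid in the frame of red_tray between -0.025 and 0.025 m and z of red_shut_mid in the frame of red_tray between 0.016 and 0.028 m and angle between each of red_shut_mid, blue_shut_mid, yellow_shut_mid's own z axis and vertical below 0.12 rad and linear speed of each of red_shut, blue_shut, yellow_shut below 0.02 m/s and angular speed of each of red_shut, blue_shut, yellow_shut below 0.2 rad/s and x of blue_shut_mid in the frame of blue_tray between -0.03 and 0.03 m and y of blue_shut_mid in the frame of blue_tray between -0.025 and 0.025 m and z of blue_shut_mid in the frame of blue_tray between 0.016 and 0.028 m and x of yellow_shut_mid in the frame of yellow_tray between -0.03 and 0.03 m and y of yellow_shut_mid in the frame of yellow_tray between -0.025 and 0.025 m and z of yellow_shut_mid in the frame of yellow_tray between 0.016 and 0.028 m and distance of each of red_open_mid, blue_open_mid, jar_mid, can_mid from where it was at the start of the episode below 0.015 m); the robot touches nothing.
It fails at once if an open clamp, the jar or the tin is moved more than 15 mm (distance of any of red_open_mid, blue_open_mid, jar_mid, can_mid from where it was at the start of the episode above 0.015 m).
It also fails if it takes over 96 s, if anything falls off the work surface, if the arm or the gripper's body presses on something with over 40 N, if the wrist force passes 120 N, or if a joint passes its speed limit or range.

ROBOT

A 6-joint arm with a two-finger parallel gripper is mounted at the origin on the work surface. World frame = base frame: x ahead of the robot, y to its left, z up, the work surface at z = 0. Lengths are in m, angles in rad, forces in N, time in s.
With the tool pointing down it reaches from about 0.25 to 0.8 m from the base axis. Payload 8.5 kg.
Tool frame: the origin (TCP) lies at the very end of the fingers, on their centre line; the grasp point (between the pads) lies 19 mm behind it (manip.pinch_z is the distance from the TCP to the grasp point, in m); y points along the fingers, z is the direction in which the jaws open and shut, and the axes are right-handed (so a half turn about y gives the same grasp; the last joint's range is limited). The gripper opens to 85 mm and grips with 20 to 120 N. Pads are 22 mm wide; open, the fingers measure 114 mm over their backs; the gripper's body (76 mm by 85 mm) begins 54 mm behind the grasp point. The pads swing forward as they close: fully open they stand 13 mm farther back than shut.
Start: joints at [-1.242, 0.238, -0.013, 1.319, 0, 1.571], TCP at [0.17, -0.497, 0.231] pointing down, gripper open.
Joint ranges: [-2.66, 2.66], [-1.03, 1.9], [-1.14, 1.46], [-1.82, 2.27], [-1.45, 1.34], [-3.14, 3.14]. Speed limits (rad/s): [2.22, 2.22, 2.79, 3.14, 3.14, 3.14].

INTERFACE

Orientations are given as [roll, pitch, yaw] about the fixed x, y, z axes, in that order (R = Rz(yaw) Ry(pitch) Rx(roll)).
In Python, from cell import manip, effector, inverse_kinematics, eyes, spot_in, silhouettes gives the robot as it stands. Calls block until the motion is done:
- manip.move_pose(position, orientation): joint-space move of the TCP to a pose.
- manip.move_l(position, speed=0.15, rot=None): straight line of the TCP; rot=None keeps the orientation; speed is the mean speed in m/s.
- manip.move_j(angles): joint-space move.
- effector.release() and effector.gripper_close(newtons=None): open the fingers fully, or close them until they stop; newtons is the grip in N (None keeps the last).
- manip.sleep(seconds).
- inverse_kinematics(position, orientation): joint angles nearest the present ones, or None.
- eyes.snapshot(name): name is "scene" or "top" or "wrist"; returns a dict with "pixels" (400x640x3 uint8, red, green, blue), "fov_y" (degrees; the focal length in pixels is half the picture's height over the tangent of half this angle, whatever the lens; pixels are square), "cx", "cy" (the principal point, pixels), "R" (3x3) and "t" (3): a world point X has camera coordinates R X + t; the wrist camera has in their place "mount" (4x4, takes a point from camera to tool coordinates, whose origin is the TCP and whose axes are the tool frame's). Camera axes: x right, y down, z forward; pixel columns grow to the right and rows downward; lengths in m; the calibration is good to about 2 mm. A picture is of the moment at which its call begins: read the wrist's pose just before it. There is no depth.
A pose or a line that the arm cannot do raises manip.PlanningError and nothing moves.
- manip.finish_job(): hands the job in, once; it reports no verdict.
Trained networks look in a picture, given as the dict that the camera call returned (one of the last four; its "shot" number tells which), for a name from the list of things; names that differ only in an ending like _2 or _b are one class to them, and where a whole thing is asked for, a point or a joint stands for the part that bears it (a point fixed in the world has none). Each returns a list of dicts, best first, with "conf" (0 to 1); they miss things now and then, are a little off and sometimes report something else, mostly with a low value. They report only what shows in the picture. A call takes as long as a camera call. They do not tell look-alikes from the thing itself.
- spot_in(picture, thing): "at" ([x, y, z] in m, in the coordinates of the camera as it stood for that picture, good to about 4 mm: the middle of the surface that is visible of it).
- silhouettes(picture, thing): "pixels" (400x640 bool, what is visible of it).
Readings, each from a call of its own:
- manip.read_clock(): time.
- manip.read_joint_pos(): joint angles.
- manip.read_joint_vel(): joint speeds.
- manip.read_joint_torque(): joint torques, N m.
- manip.read_tool_pos(): TCP position.
- manip.read_tool_rot(): TCP orientation.
- manip.read_contact_force(): force on the tool from outside, world axes, zero at the start.
- manip.read_wrist_torque(): the same for the moment, N m.
- manip.read_finger_gap(): finger opening in m.
Only numpy, scipy, OpenCV 4.12 (cv2) and the standard library are available. Lean on these libraries where they do the work, as an engineer would, in place of code of your own. Each camera call takes 0.05 s, during which the arm holds its last target.

## Working session

There is one attempt and no reset: what is moved stays moved. The work goes in short steps, each a Python script; the robot and the scene stay as the last script left them, time stands still between calls to the robot, and variables do not carry over. Pictures are saved under pics/ and viewed, and the job is handed in when it is done.

```bash
ls; mkdir -p pics
python3 - <<'E'
from cell import *
import cv2,pickle
for n in ["scene","top","wrist"]:
    p=eyes.snapshot(n); cv2.imwrite(f"pics/a_{n}.png",p["pixels"][:,:,::-1])
    print(n,p["fov_y"],p["cx"],p["cy"],p.get("R"),p.get("t"),p.get("mount"))
print(manip.read_clock(),manip.read_tool_rot(),manip.pinch_z)
E
```

```text
pics
scene 43.854362076111855 330.23646160875586 203.2816741841481 [[-0.31426182  0.9491958   0.01633519]
 [ 0.72465944  0.25096659 -0.64178226]
 [-0.61327662 -0.18985021 -0.76671291]] [ 0.14304535 -0.30841033  2.11185731] None
top 45.5171164045458 322.520721023793 205.51024271386035 [[ 0.01068983 -0.99994234 -0.00102358]
 [-0.97410573 -0.01018243 -0.22586355]
 [ 0.2258401   0.00341152 -0.97415841]] [0.01405816 0.51076733 1.67641068] None
wrist 67.59396749234216 322.85319067592127 196.98468339337953 None None [[-1.56353942e-04  9.63095187e-01  2.69160985e-01 -6.79636210e-02]
 [ 1.46661480e-03 -2.69160478e-01  9.63094225e-01 -1.42910144e-01]
 [ 9.99998912e-01  5.45339061e-04 -1.37040535e-03 -9.42536444e-05]
 [ 0.00000000e+00  0.00000000e+00  0.00000000e+00  1.00000000e+00]]
0.15 [-1.57193171e+00  7.84002723e-07 -2.81278978e+00] 0.0187
```

View pics/a_top.png

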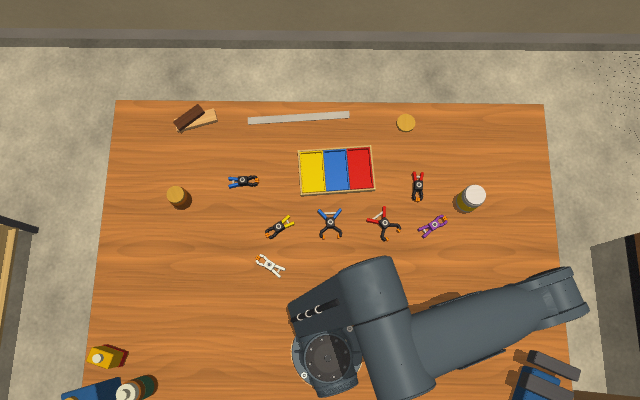

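View pics/a_scene.png

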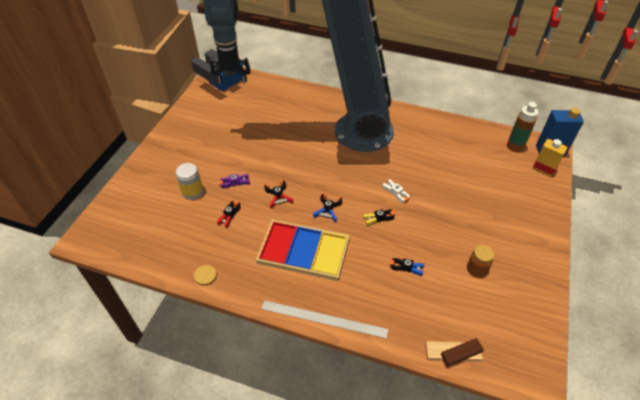

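View pics/a_wrist.png

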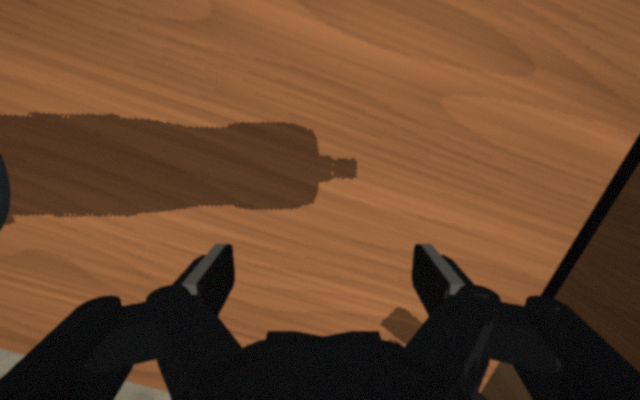

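The top view shows these possible mix-ups:
- **Red:** (418,186) looks shut. (383,224) is open, and (432,226) is the purple look-alike.
- **Blue:** (243,181) looks shut. (330,222) is open.
- **Yellow:** (280,227) looks shut. (269,265) is the white look-alike.

The trays from left to right are yellow (312,172), blue (336,171) and red (360,169). Next I'll take close crops and run the networks.

```bash
cat > h.py <<'E'
from cell import *
import numpy as np, cv2
def cam(p):
    f=200/np.tan(np.radians(p["fov_y"]/2)); K=np.array([[f,0,p["cx"]],[0,f,p["cy"]],[0,0,1]])
    return K
def toolT():
    from scipy.spatial.transform import Rotation as Ro
    T=np.eye(4);T[:3,:3]=Ro.from_euler('xyz',manip.read_tool_rot()).as_matrix();T[:3,3]=manip.read_tool_pos();return T
def snap(n):
    T=toolT() if n=="wrist" else None
    p=eyes.snapshot(n)
    if n=="wrist":
        C=T@np.array(p["mount"]); p["Rw"]=C[:3,:3]; p["c"]=C[:3,3]
    else:
        p["Rw"]=np.array(p["R"]).T; p["c"]=-p["Rw"]@np.array(p["t"])
    return p
def world(p,at): return p["Rw"]@np.array(at)+p["c"]
def plane(p,uv,z):
    d=p["Rw"]@np.linalg.inv(cam(p))@np.array([uv[0],uv[1],1.]); return p["c"]+d*(z-p["c"][2])/d[2]
def ray(p,uv):
    d=p["Rw"]@np.linalg.inv(cam(p))@np.array([uv[0],uv[1],1.]); return p["c"],d/np.linalg.norm(d)
def tri(rs):
    A=0;b=0
    for c,d in rs:
        M=np.eye(3)-np.outer(d,d);A=A+M;b=b+M@c
    return np.linalg.solve(A,b)
def proj(p,X):
    c=p["Rw"].T@(np.array(X)-p["c"]); q=cam(p)@c; return q[:2]/q[2]
E
python3 - <<'E'
from h import *
P={n:snap(n) for n in ("top","scene")}
for t in ["red_shut_mid","blue_shut_mid","yellow_shut_mid","red_open_mid","blue_open_mid","red_tray","blue_tray","yellow_tray","jar_mid","can_mid"]:
  for n,p in P.items():
    for s in spot_in(p,t):
        if s["conf"]>.3: w=world(p,s["at"]); print(t,n,round(s["conf"],2),w.round(3),proj(p,w).round())
p=P["top"]["pixels"][:,:,::-1]
cv2.imwrite("pics/b_top.png",cv2.resize(p[140:285,220:460],None,fx=3.3,fy=3.3,interpolation=cv2.INTER_CUBIC))
p=P["scene"]["pixels"][:,:,::-1]
cv2.imwrite("pics/b_scene.png",cv2.resize(p[160:290,190:440],None,fx=3.2,fy=3.2,interpolation=cv2.INTER_CUBIC))
E
```

```text
red_shut_mid top 0.62 [ 0.447 -0.379  0.026] [431. 226.]
red_shut_mid top 0.55 [ 0.595 -0.333  0.021] [417. 187.]
red_shut_mid top 0.38 [0.653 0.066 0.014] [311. 172.]
red_shut_mid scene 0.86 [ 0.612 -0.329  0.021] [230. 214.]
red_shut_mid scene 0.76 [ 0.452 -0.382  0.02 ] [235. 180.]
blue_shut_mid top 0.72 [0.606 0.319 0.022] [243. 182.]
blue_shut_mid scene 0.7 [0.623 0.323 0.016] [407. 267.]
yellow_shut_mid top 0.78 [0.437 0.179 0.025] [279. 227.]
yellow_shut_mid top 0.53 [0.296 0.207 0.021] [270. 265.]
yellow_shut_mid scene 0.87 [0.305 0.217 0.019] [398. 191.]
yellow_shut_mid scene 0.53 [0.452 0.18  0.019] [378. 218.]
red_open_mid top 0.67 [ 0.458 -0.203  0.019] [383. 222.]
red_open_mid scene 0.75 [ 0.464 -0.2    0.02 ] [279. 194.]
blue_open_mid top 0.64 [ 0.455 -0.009  0.022] [330. 223.]
blue_open_mid scene 0.85 [ 0.479 -0.004  0.02 ] [327. 210.]
red_tray top 0.92 [ 0.672 -0.121  0.015] [360. 167.]
red_tray scene 0.93 [ 0.668 -0.12   0.014] [278. 243.]
blue_tray top 0.66 [ 0.661 -0.033  0.01 ] [337. 170.]
yellow_tray top 0.97 [0.652 0.062 0.013] [312. 172.]
jar_mid top 0.89 [0.527 0.539 0.095] [177. 197.]
jar_mid scene 0.77 [0.563 0.547 0.071] [481. 262.]
can_mid top 0.64 [ 0.536 -0.504  0.123] [472. 196.]
can_mid scene 0.67 [ 0.564 -0.503  0.092] [189. 180.]
can_mid scene 0.44 [0.649 0.058 0.012] [329. 253.]
```

View pics/b_top.png

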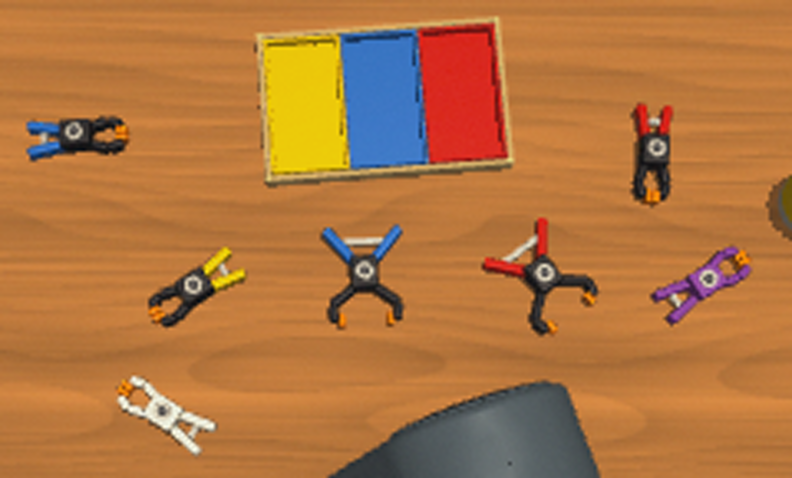

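View pics/b_scene.png

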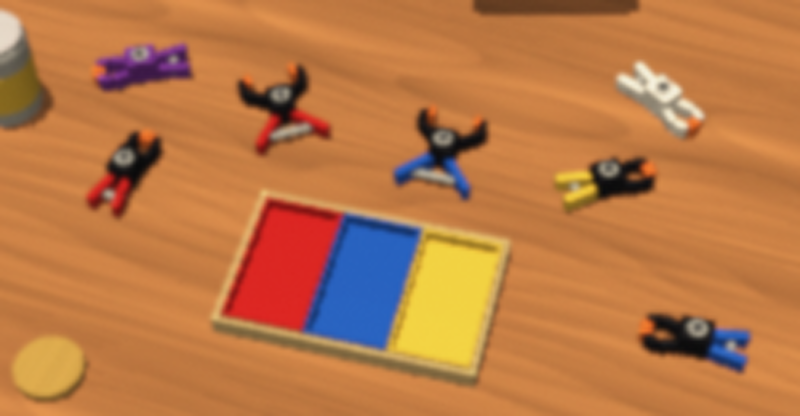

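Seen close up, the shut clamps are red at crop (657,148), blue at (74,131) and yellow at (194,285). Each has its jaw pads touching and its handles close together. The open red at (545,270), open blue at (365,270), purple and white ones stay. Next I'll triangulate the hubs and trays from the two views.

Run:
```python
from h import *
P={n:snap(n) for n in ("top","scene")}
def un(n,x,y):
    k,ox,oy=(3.3,220,140) if n=="top" else (3.2,190,160)
    return ((x+.5)/k-.5+ox,(y+.5)/k-.5+oy)
pts={"red hub":[(657,148),(124,158)],"blue hub":[(74,131),(697,327)],"yel hub":[(194,285),(609,169)],
"red pads":[(652,195),(148,140)],"blue pads":[(122,132),(648,327)],"yel pads":[(156,314),(648,169)],
"cad fl(y)":[(258,35),(475,378)],"cad fr(red)":[(497,19),(214,321)],"cad nr":[(511,163),(265,193)],"cad nl":[(268,183),(508,241)]}
for k,(a,b) in pts.items():
    X=tri([ray(P["top"],un("top",*a)),ray(P["scene"],un("scene",*b))]); print(k,X.round(4), (proj(P["top"],X)-un("top",*a)).round(1))
# trays: silhouette polygon on rim plane
for t in ["red_tray","blue_tray","yellow_tray"]:
  for n,p in P.items():
    for s in silhouettes(p,t):
      if s["conf"]<.5: continue
      ys,xs=np.nonzero(s["pixels"]); 
      W=np.array([plane(p,(x,y),.022)[:2] for x,y in zip(xs,ys)])
      r=cv2.minAreaRect((W*1000).astype(np.float32)); print(t,n,round(s["conf"],2),r)
# clamp yaw from colour in top view
hsv=cv2.cvtColor(P["top"]["pixels"],cv2.COLOR_RGB2HSV)
```

```text
red hub [ 0.6004 -0.3379  0.0333] [-0.2  0.1]
blue hub [0.6132 0.3214 0.0349] [-0.  0.]
yel hub [0.4376 0.1808 0.033 ] [-0.2  0. ]
red pads [ 0.5513 -0.335   0.0104] [-0.2  0.1]
blue pads [0.6177 0.2711 0.0165] [-0.4  0.1]
yel pads [0.408  0.2223 0.0149] [ 0.2 -0. ]
cad fl(y) [0.736  0.1181 0.0173] [-0.4  0.1]
cad fr(red) [ 0.7586 -0.1605  0.0176] [-0.2  0. ]
cad nr [ 0.5851 -0.1746  0.0192] [-0.1  0. ]
cad nl [0.5592 0.1011 0.0178] [ 0. -0.]
red_tray top 0.77 ((668.944580078125, -118.60902404785156), (166.3228759765625, 90.24528503417969), 4.944178581237793)
blue_tray scene 0.86 ((661.3992309570312, -28.382946014404297), (162.13758850097656, 88.9250717163086), 5.072802543640137)
yellow_tray top 0.91 ((650.462158203125, 59.88272476196289), (165.79835510253906, 94.04573059082031), 5.1180009841918945)
yellow_tray scene 0.87 ((652.31689453125, 61.31011199951172), (161.13938903808594, 89.02450561523438), 4.130396842956543)
```

The hub tops triangulate to 33–35 mm and the caddy rim to about 18 mm (roughly, against 24 nominal). The caddy centre is (0.660,−0.029) with yaw 4.9°. Next I'll plan the IK for each clamp, keeping the wrist within its range.

```bash
cat >> h.py <<'E'
from scipy.spatial.transform import Rotation as Ro
def rpy(a): # a: direction of tool z in world xy
    c,s=np.cos(a),np.sin(a)
    return Ro.from_matrix(np.array([[s,0,c],[-c,0,s],[0,-1,0]])).as_euler('xyz')
Y=0.086
cy=np.array([.660,-.029]); yax=np.array([-np.sin(Y),np.cos(Y)])
TR={"red":cy-.09*yax,"blue":cy,"yellow":cy+.09*yax}
CL={"red":(np.array([.6004,-.3379]),np.radians(176.6)),"blue":(np.array([.6132,.3214]),np.radians(-84.9)),"yellow":(np.array([.4376,.1808]),np.radians(125.5))}
E
python3 - <<'E'
from h import *
for k in CL:
  (c,y)=CL[k]
  for s in (1,-1):
    for nm,xy,a in (("pick",c,y+s*np.pi/2),("place",TR[k],Y+np.pi/2),("place",TR[k],Y-np.pi/2)):
      if nm=="place" and s==-1: continue
      q=[inverse_kinematics([*xy,z],rpy(a)) for z in (.016,.2)]
      print(k,nm,s,round(np.degrees(a)),[None if v is None else np.round(v,2).tolist() for v in q])
E
```

```text
red pick 1 267 [[-0.51, 0.64, 0.07, 1.0, 0.0, 2.69], [-0.51, 0.54, 0.37, 1.41, 0.0, 2.69]]
red place 1 95 [[-0.18, 0.62, 0.04, 0.99, 0.0, -0.26], [-0.18, 0.52, 0.34, 1.39, 0.0, -0.26]]
red place 1 -85 [[-0.18, 0.62, 0.04, 0.99, 0.0, 2.88], [-0.18, 0.52, 0.34, 1.39, 0.0, 2.88]]
red pick -1 87 [[-0.51, 0.64, 0.07, 1.0, 0.0, -0.45], [-0.51, 0.54, 0.37, 1.41, 0.0, -0.45]]
blue pick 1 5 [[0.48, 0.65, 0.08, 1.01, 0.0, 1.96], [0.48, 0.55, 0.39, 1.41, 0.0, 1.96]]
blue place 1 95 [[-0.04, 0.6, -0.01, 0.96, 0.0, -0.13], [-0.04, 0.49, 0.28, 1.37, 0.0, -0.13]]
blue place 1 -85 [[-0.04, 0.6, -0.01, 0.96, 0.0, 3.01], [-0.04, 0.49, 0.28, 1.37, 0.0, 3.01]]
blue pick -1 -175 [[0.48, 0.65, 0.08, 1.01, 0.0, -1.18], [0.48, 0.55, 0.39, 1.41, 0.0, -1.18]]
yellow pick 1 216 [[0.39, 0.33, -0.49, 0.74, 0.0, -1.8], [0.39, 0.16, -0.19, 1.22, 0.0, -1.8]]
yellow place 1 95 [[0.09, 0.59, -0.03, 0.95, 0.0, 0.01], [0.09, 0.48, 0.27, 1.36, 0.0, 0.01]]
yellow place 1 -85 [[0.09, 0.59, -0.03, 0.95, 0.0, -3.13], [0.09, 0.48, 0.27, 1.36, 0.0, -3.13]]
yellow pick -1 36 [[0.39, 0.33, -0.49, 0.74, 0.0, 1.34], [0.39, 0.16, -0.19, 1.22, 0.0, 1.34]]
```

Run:
```python
from h import *
c,y=CL["red"]; manip.move_pose([*c,.2],rpy(y-np.pi/2))
p=snap("wrist"); im=p["pixels"][:,:,::-1].copy(); cv2.imwrite("pics/c_red.png",im)
print(proj(p,[*c,.036]), proj(p,[*c+.05*np.array([np.cos(y),np.sin(y)]),.02]))
for s in spot_in(p,"red_shut_mid"): print(s["conf"],world(p,s["at"]))
print(manip.read_clock(),manip.read_tool_pos(),manip.read_finger_gap())
```

```text
[323.03758929 181.70148428] [322.9437708  132.23416351]
0.83 [ 0.45314684 -0.38859747  0.02256812]
0.81 [ 0.5936307  -0.33506279  0.02158193]
3.5083 [ 0.59982508 -0.33865757  0.20028601] 0.08536137338274884
```

View pics/c_red.png

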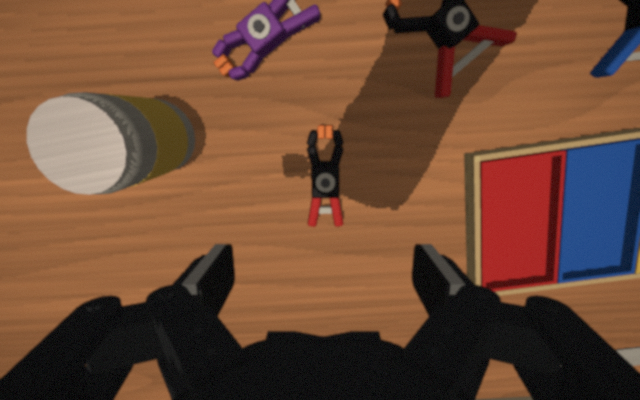

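The red clamp's hub ring is at (325,182) and its pads at (325,132), within 2 px of where I predicted. The pads meet, and the jar-side tin at (100,140) is clear. I'll grasp it now.

```bash
cat >> h.py <<'E'
def pick(c,a,z=.016):
    manip.move_l([*c,z],speed=.12)
    effector.gripper_close(40); print("gap",manip.read_finger_gap(),manip.read_contact_force())
    manip.move_l([*c,.15],speed=.15); manip.sleep(.2)
    print("lifted gap",manip.read_finger_gap(),manip.read_contact_force(),manip.read_clock())
E
python3 - <<'E'
from h import *
c,y=CL["red"]; pick(c,y-np.pi/2)
p=snap("wrist"); cv2.imwrite("pics/d_red.png",p["pixels"][:,:,::-1])
t=TR["red"]; manip.move_pose([*t,.15],rpy(Y+np.pi/2))
manip.move_l([*t,.075],speed=.12)
p=snap("wrist"); cv2.imwrite("pics/d_red2.png",p["pixels"][:,:,::-1])
p=snap("scene"); cv2.imwrite("pics/d_red3.png",cv2.resize(p["pixels"][140:300,160:420,::-1],None,fx=3,fy=3))
print(manip.read_clock())
E
```

```text
gap 0.029223110834466794 [-0.15280588 -0.04846738  3.21376658]
lifted gap 0.0288385056079731 [-0.84524387  0.5437747  -1.60191136] 6.9917
8.8333
```

View pics/d_red2.png

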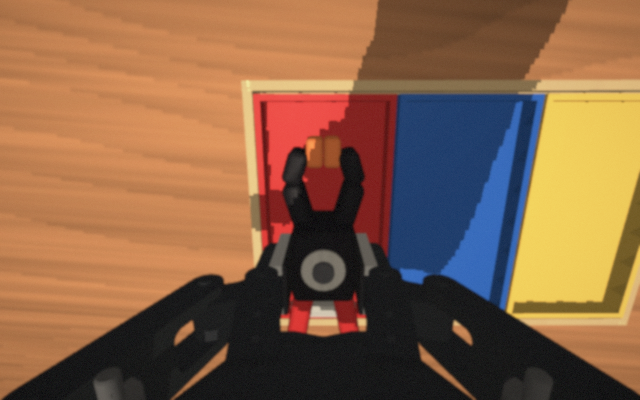

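View pics/d_red3.png

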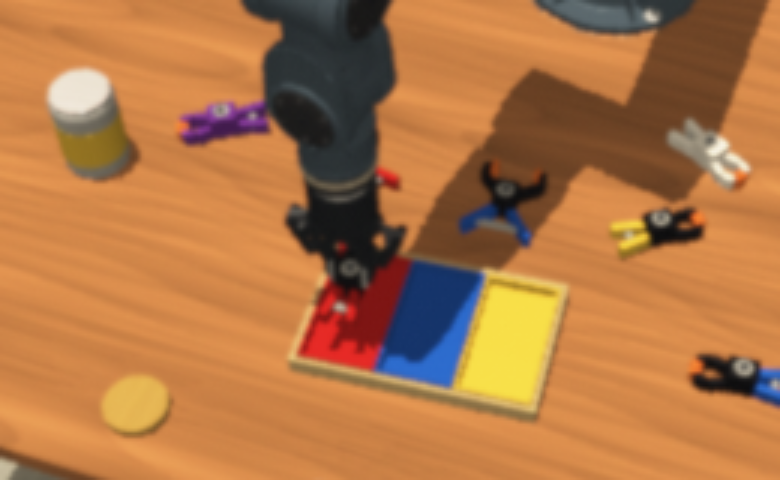

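The clamp is held level with its hub at (323,270). It is centred across the red tray, which spans columns 250–395. I'll lower it and release.

```bash
cat >> h.py <<'E'
def lower(t,z=.029):
    manip.move_l([*t,.04],speed=.1); f0=manip.read_contact_force()[2]
    zz=.04
    while zz>z-1e-6:
        zz-=.002; manip.move_l([*t,zz],speed=.05); f=manip.read_contact_force()[2]
        if f-f0>3: break
    print("down",zz,f0,f)
    effector.release(); manip.sleep(.2); print("gap",manip.read_finger_gap(),manip.read_contact_force())
    manip.move_l([*t,.2],speed=.2)
    print(manip.read_clock())
E
python3 - <<'E'
from h import *
lower(TR["red"])
p=snap("wrist"); cv2.imwrite("pics/e_red.png",p["pixels"][:,:,::-1])
c,y=CL["blue"]; manip.move_pose([*c,.2],rpy(y-np.pi/2))
p=snap("wrist"); cv2.imwrite("pics/e_blue.png",p["pixels"][:,:,::-1]); print(proj(p,[*c,.036]), proj(p,[*c+.05*np.array([np.cos(y),np.sin(y)]),.02]))
print(manip.read_clock())
E
```

```text
down 0.02799999999999999 -1.969956483008568 0.8606096822068492
gap 0.08521140935680052 [-0.48060397 -0.33901325  0.5371211 ]
12.6333
[322.82935266 181.40751079] [322.73021055 131.89995879]
14.3583
```

View pics/e_red.png

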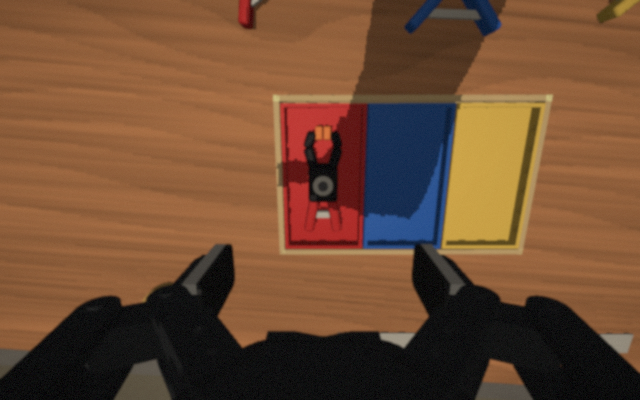

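View pics/e_blue.png

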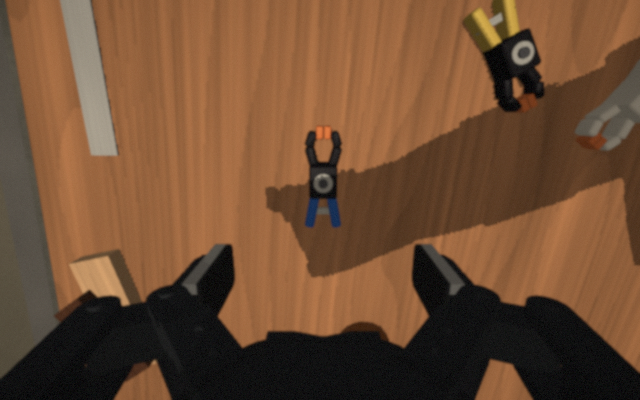

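Red lies flat in the red tray with its hub at (322,186). The blue clamp is shut and its hub is at (323,183), as predicted. I'll pick and place blue, then go to yellow.

Run:
```python
from h import *
c,y=CL["blue"]; pick(c,y-np.pi/2)
t=TR["blue"]; manip.move_pose([*t,.15],rpy(Y+np.pi/2))
p=snap("wrist"); cv2.imwrite("pics/f_blue.png",p["pixels"][:,:,::-1])
assert manip.read_finger_gap()>.025
lower(t)
c,y=CL["yellow"]; manip.move_pose([*c,.2],rpy(y-np.pi/2))
p=snap("wrist"); cv2.imwrite("pics/f_yel.png",p["pixels"][:,:,::-1]); print(proj(p,[*c,.036]), proj(p,[*c+.05*np.array([np.cos(y),np.sin(y)]),.02]))
p=snap("scene"); cv2.imwrite("pics/f_sc.png",cv2.resize(p["pixels"][140:300,180:440,::-1],None,fx=3,fy=3))
print(manip.read_clock())
```

```text
gap 0.029187251563591702 [ 0.553679   -0.11747486  2.50616239]
lifted gap 0.029458409320326763 [-0.13364174 -0.42266991 -2.46504337] 17.8417
down 0.02799999999999999 -1.5678030784945263 1.8672703180250838
gap 0.08549050978338094 [-0.35443073  0.66783022 -0.04564399]
23.7667
[322.68726469 181.15371581] [322.7338753  131.60674004]
25.1917
```

View pics/f_yel.png

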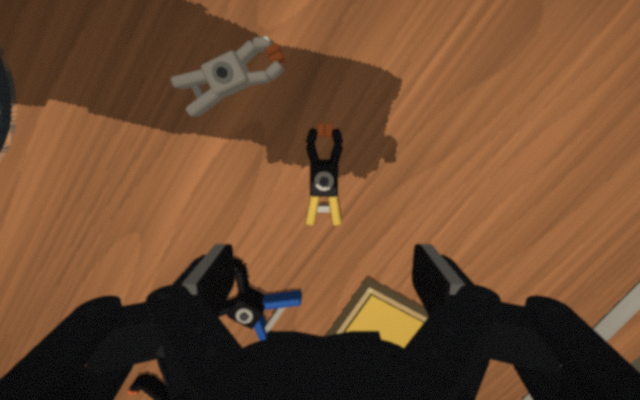

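View pics/f_sc.png

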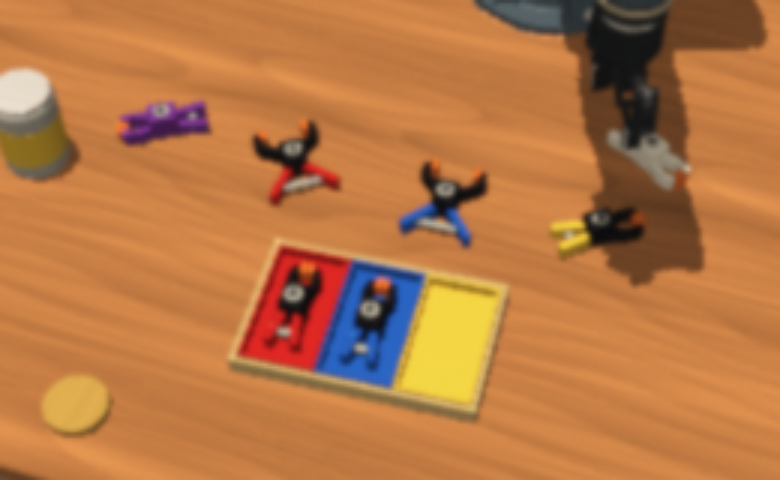

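Red and blue lie flat in their own trays, at crop (293,300) and (370,315). The yellow clamp is shut with its hub at (323,181), aligned as predicted, and the white one at (225,73) is clear of the fingers.

Run:
```python
from h import *
c,y=CL["yellow"]; pick(c,y-np.pi/2)
t=TR["yellow"]; manip.move_pose([*t,.15],rpy(Y+np.pi/2))
assert manip.read_finger_gap()>.025
lower(t)
p=snap("wrist"); cv2.imwrite("pics/g_w.png",p["pixels"][:,:,::-1])
manip.move_pose([.35,-.05,.35],rpy(Y+np.pi/2))
manip.move_j([-1.242,.238,-.013,1.319,0,1.571])
P={n:snap(n) for n in ("top","scene")}
for n,p in P.items():
  for k in ["red","blue","yellow"]:
    for s in spot_in(p,k+"_shut_mid"):
      w=world(p,s["at"])
      if s["conf"]>.3:
        d=w[:2]-TR[k]; print(n,k,round(s["conf"],2),w.round(3),"tray xy",(np.array([[np.cos(Y),np.sin(Y)],[-np.sin(Y),np.cos(Y)]])@d).round(3))
  for k in ["red_open_mid","blue_open_mid","jar_mid","can_mid"]:
    for s in spot_in(p,k)[:1]: print(n,k,round(s["conf"],2),world(p,s["at"]).round(3))
p=P["top"]["pixels"][:,:,::-1]
cv2.imwrite("pics/g_top.png",cv2.resize(p[140:285,220:460],None,fx=3.3,fy=3.3,interpolation=cv2.INTER_CUBIC))
p=P["scene"]["pixels"][:,:,::-1]
cv2.imwrite("pics/g_scene.png",cv2.resize(p[160:290,190:440],None,fx=3.2,fy=3.2,interpolation=cv2.INTER_CUBIC))
print(manip.read_clock())
```

```text
gap 0.02889703268446015 [-1.4540378   0.33484211  6.86970271]
lifted gap 0.028946441405517605 [-0.27946805 -0.72402337 -1.99384534] 28.675
down 0.02799999999999999 -1.2429585609310294 2.3728377083454144
gap 0.08558062331110464 [ 0.11739749 -0.34550087  0.22615994]
34.4417
top red 0.69 [ 0.66  -0.12   0.034] tray xy [-0.008 -0.001]
top red 0.61 [ 0.456 -0.205  0.02 ] tray xy [-0.218 -0.068]
top red 0.48 [ 0.449 -0.383  0.027] tray xy [-0.241 -0.245]
top blue 0.55 [ 0.649 -0.034  0.034] tray xy [-0.011 -0.004]
top yellow 0.75 [0.296 0.204 0.019] tray xy [-0.343  0.173]
top yellow 0.45 [0.645 0.062 0.038] tray xy [-0.007  0.002]
top red_open_mid 0.77 [ 0.46  -0.203  0.023]
top blue_open_mid 0.77 [ 0.451 -0.013  0.022]
top jar_mid 0.78 [0.527 0.54  0.099]
top can_mid 0.92 [ 0.54  -0.504  0.123]
scene red 0.86 [ 0.681 -0.114  0.031] tray xy [0.014 0.003]
scene red 0.71 [ 0.451 -0.382  0.023] tray xy [-0.239 -0.244]
scene blue 0.87 [ 0.676 -0.031  0.033] tray xy [ 0.016 -0.004]
scene yellow 0.79 [0.305 0.215 0.019] tray xy [-0.333  0.183]
scene yellow 0.65 [0.67  0.06  0.032] tray xy [ 0.017 -0.002]
scene red_open_mid 0.74 [ 0.465 -0.203  0.02 ]
scene blue_open_mid 0.58 [ 0.477 -0.005  0.019]
scene jar_mid 0.88 [0.567 0.546 0.074]
scene can_mid 0.56 [ 0.565 -0.502  0.094]
38.4333
```

View pics/g_top.png

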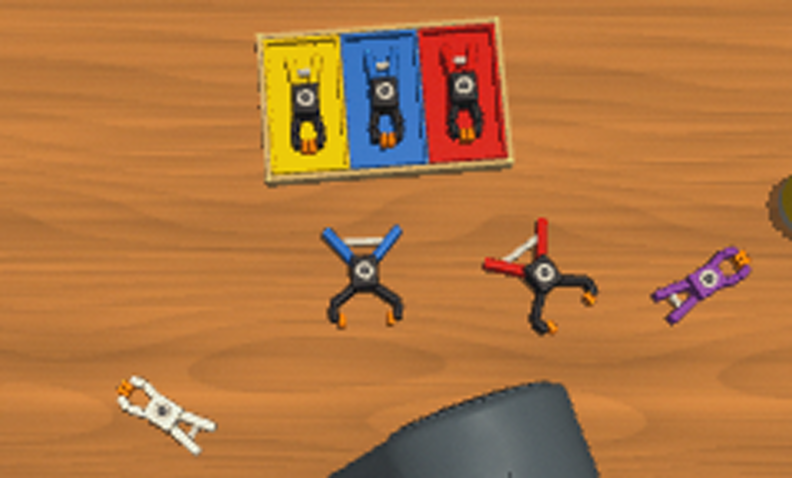

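View pics/g_scene.png

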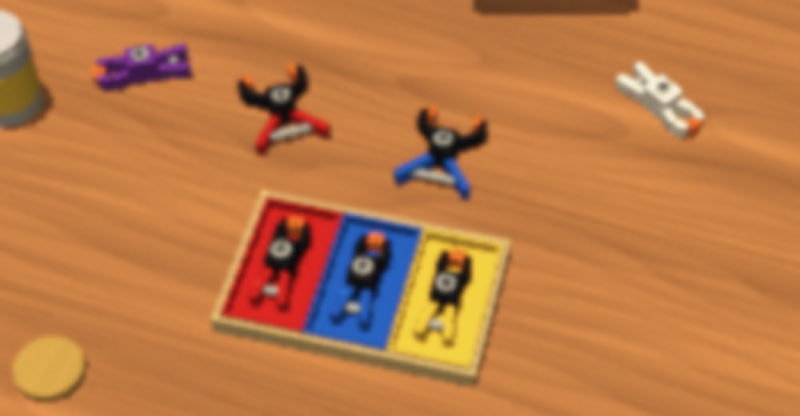

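View pics/g_w.png

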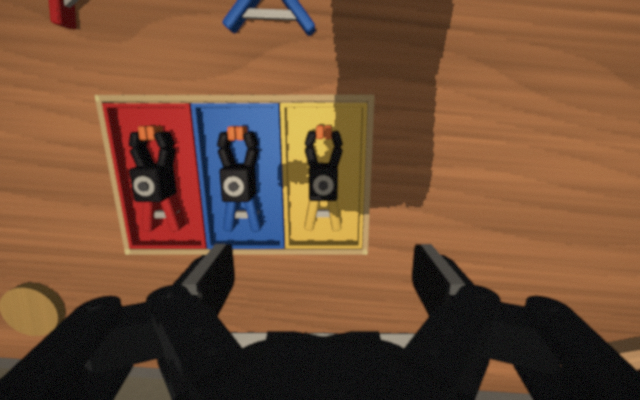

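All three shut clamps lie flat and centred in their trays, at top crop (464,85), (385,90) and (306,97). The open clamps, the look-alikes, the jar and the tin haven't moved. Handing in.

```bash
python3 -c "
from h import *
manip.finish_job(); print(manip.read_clock())"
```

```text
the job is handed in; nothing more can be done
the job is handed in; nothing more can be done
```

I put the three shut clamps into the trays of their own colours, one hub grasp each, and handed the job in. The last clock reading before hand-in was 38.4 s; the hand-in itself gives no verdict.

- **Placement:** in the final top, scene and wrist pictures all three clamps lie flat and released. The network fixes put each hub within about 17 mm along and 4 mm across its tray centre.
- **Disagreement between views:** the top and scene cameras differ by about 25 mm along each tray, one reading short of centre and the other past it. I put that down to each camera seeing a different side of the clamp. The wrist view after the last release shows the clamps roughly centred.
- **Left alone:** the open clamps, jar and tin read within 4–5 mm of their first fixes. The purple and white look-alikes show no movement.
- **Heights:** I measured the hub tops at 33–35 mm against the stated 36. The caddy rim measured about 18 mm against the stated 24, so I set the lowering height from the stated tray dimensions. On each placing the wrist force rose about 3 N at the expected height, which showed the clamp reaching the tray floor.

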